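# Release the battery cassette from its charging dock

## Task

Take the black battery cassette out of its grey charging dock. First draw the thin metal lock plate straight up out of the slot in the cassette's top, put it down in the low steel tray and let go of it; then pinch the cassette's two side catches together until they stop and lift it straight up out of the dock. Finish while still holding the cassette by its pinched catches, upright and still, about 10 cm higher than where it sat; leave the other loose things on the bench where they are.

Things in the scene. Friction and masses are not known exactly. Their poses are not given: they have to be found in the camera images.
- dock: Grey charging dock fixed to the bench. Origin: centre of its underside; z up, x along the cassette. Flange 150 (x) x 104 (y) x 10 mm; on it an open-topped cradle 119 x 66 mm, walls up to z 58 mm, floor at z 10 mm, holding the cassette's lower part with 1.5 mm play all round. A ledge in each long wall (underside z 48 mm) holds down the catch teeth, 1.5 mm above them.
- tray: Low open square tray of plain steel fixed to the bench, 170 x 170 mm outside, rim 22 mm high, walls and floor 4 mm thick. Origin at the centre of its underside, z up, x and y along its sides.
- cassette_grip (a point): Middle between the cassette's two side catches: 76 mm above its underside, 16 mm below its top, 28 mm above the dock walls; z up, y from right to left catch. Each catch is a grey ribbed paddle, 28 mm wide (x), 26 mm high, centred at this height mid-way along a long side; outer faces at y = +-31.5 mm untouched (63 mm across), 49 mm across when both are at their stops.
- cassette: Black plastic battery cassette, 100 (x) x 46 (y) x 92 mm high, about 0.46 kg (varies by 30 percent), standing loose in the dock. Origin: centre of its underside, 10 mm over the bench; z up, x along its length. With the lock plate in its slot the catches go in only some 1.5 mm; each must go in 4 mm or more before the cassette comes out.
- catch_left (a joint): How far the catch on the cassette's +y side is pressed in: 0 untouched, 0.007 m at its stop. Spring: about 2 N at first, 6 N at the stop; springs back when let go.
- catch_right (a joint): The same for the catch on the cassette's -y side.
- plate_grip (a point): Centre of the lock plate's grip edge, which is 10 mm thick (x), 44 mm long (y) and 12 mm high, along the plate's top. It lies 6 mm below the plate's top, 90 mm above its foot and, at the start, 38 mm above the cassette's top; z up along the plate, x across its thickness.
- plate_centre (a point): Centre of the same plate, 48 mm above its foot, same axes.
- driver_red: Bystander: screwdriver with a red handle, 200 mm long, lying between the dock and the tray. Origin at the centre of its underside.
- tape_measure: Bystander: yellow tape measure, 82 x 35 x 63 mm high, behind the screwdriver. Origin at the centre of its underside.
- patch_tin: Bystander: small flat red tin, 66 x 46 x 17 mm, near the bench's left end. Origin at the centre of its underside.
- wrench_15: Bystander: combination wrench 198 mm long, 7 mm thick, lying at the right. Origin at the centre of its underside.
- lock_plate: Lock plate: plain aluminium, 4 mm thick (x), 96 mm tall, 0.06 kg, standing loose in the slot in the middle of the cassette's top. Origin: centre of its foot; axes as plate_grip. Tongue below 26 mm wide (y), 56 mm long, round-nosed (it topples if stood on end); head above 44 mm wide. The tongue sits 52 mm deep in the slot with 1.5 mm play.

How it is judged:
By the outcome, as a careful person would: the job done as asked, in the order asked, and still so for the second after the job is handed in, while the arm keeps its last pose, push and grip.
It also fails if it takes over 54 s, if anything falls off the work surface, if the arm or the gripper's body presses on something with over 40 N, if the wrist force passes 120 N, or if a joint passes its speed limit or range.

## Robot

A 6-joint arm with a two-finger parallel gripper is mounted at the origin on a cart in front of the work surface, level with it; the furniture and walls round the work are solid. World frame = base frame: x ahead of the robot, y to its left, z up, the work surface at z = 0. Lengths are in m, angles in degrees, forces in N, time in s.
With the tool pointing down it reaches from about 0.4 to 0.825 m from the base axis. Payload 7 kg.
Tool frame: the origin (TCP) lies at the very end of the fingers, on their centre line; the grasp point (between the pads) lies 19 mm behind it (ctrl.hold_point_z is the distance from the TCP to the grasp point, in m); z points along the fingers, y is the line along which they close (so a half turn about z gives the same grasp; the last joint's range is limited). The gripper opens to 88 mm and grips with 3 to 60 N. Pads are 19 mm wide; open, the fingers measure 130 mm over their backs; the gripper's body (78 mm by 193 mm) begins 47 mm behind the grasp point.
Start: joints at [82.111, 20.546, 0.682, 0, -70.136, -16.507], TCP at [0.279, 0.615, 0.227] pointing down, gripper open.
Joint ranges: [-176.03, 176.03], [-82.01, 121.73], [-58.28, 71.71], [-173.87, 95.51], [-174.79, -0.11], [-173.66, 173.66]. Speed limits (degrees/s): [136.94, 136.94, 172.46, 180, 180, 180].

## Interface

Orientations are given as [roll, pitch, yaw] about the fixed x, y, z axes, in that order (R = Rz(yaw) Ry(pitch) Rx(roll)).
In Python, from plant import sensors, viewer, workorder, ctrl gives the robot as it stands.
- The arm moves only by the shell command python3 -m pendant 'ROWS'. ROWS is JSON, a list of rows, each a list of 3 entries, a list of its own where there are three numbers: the opening, from -1 (shut) to 1 (fully open), so that 0 is half open, then the shift along the tool's x, y, z in m, then the turn, a rotation vector about the tool's x, y, z in degrees. A call has 1 to 10 rows; each row is the pose to reach, as a shift and turn from the pose commanded when the call began, along the tool's axes at that moment; what a row does not reach only later rows make up. A row lasts 1/12 s, in which the tool goes at most 41.7 mm and 7.16 degrees, less where a joint would pass 70% of its speed; a pose out of reach is approached as far as the arm can. A call with a gripper value outside its range is refused whole. The fingers move at their own pace and stop on an object; the grip force is fixed at half the most. Time passes only in rows, so rows that repeat a pose let the fingers close. It gives the time, the measured TCP pose, the force, the opening and the grip force at its end, in the units of the state.
- sensors.get_obs(): the state, without advancing time (a new reading comes with each control period).
- viewer.snapshot(name): name is "side" or "top"; returns the picture (480x640x3 uint8, red, green, blue); there is no depth.
- viewer.camera_params(name): a dict with "fx", "fy", "cx", "cy" (pixels), "dist" ([k1, k2, p1, p2, k3] as OpenCV has them; the pictures are not rectified), "extrinsics" (4x4, takes a point from world to camera coordinates). Camera axes: x right, y up, looking along -z (the intrinsics and any distortion apply to the point x, -y, -z); pixel columns grow to the right and rows downward; lengths in m; the calibration is good to about 2 mm. A picture is of the moment at which its call begins. camera_params takes no time and is no camera call.
- workorder.close_job(): hands the job in; it is judged then, once.
The state is a dict: "clock": time; "joint_pos": joint angles; "qvel": joint speeds; "tau": joint torques, N m; "tool_pos": TCP position; "orientation": TCP orientation; "force": force on the tool from outside, world axes, zero at the start; "moment": the same for the moment, N m; "opening": finger opening in m; "gripper_force": force on a finger pad.
Only numpy, scipy, OpenCV 4.12 (cv2) and the standard library are available. Lean on these libraries where they do the work, as an engineer would, in place of code of your own. Each camera call takes 0.05 s, during which the arm holds its last target. There are 200 camera calls.

## Working session

There is one attempt and no reset: what is moved stays moved. The work goes in short steps, Python scripts to look and compute and a shell command to move; the robot and the scene stay as the last step left them, time stands still between calls to the robot, and variables do not carry over. Pictures are saved under pics/ and viewed, at most 10 in all, crops included, and the job is handed in when it is done.

```bash
ls; mkdir -p pics; python3 - <<'E'
from plant import sensors, viewer, ctrl
import cv2, numpy as np
np.set_printoptions(precision=4,suppress=True)
for n in("side","top"):
    cv2.imwrite(f"pics/{n}0.png",viewer.snapshot(n)[:,:,::-1]); print(viewer.camera_params(n))
print(sensors.get_obs(), ctrl.hold_point_z)
E
```

```text
pics
{'fx': 441.4057527868907, 'fy': 441.4057527868907, 'cx': 316.016936039265, 'cy': 238.07105193644668, 'dist': array([-0.0676,  0.    ,  0.    ,  0.    ,  0.    ]), 'extrinsics': array([[ 0.9005, -0.4349, -0.0046, -0.4824],
       [ 0.2858,  0.5837,  0.7601, -0.2345],
       [-0.3278, -0.6857,  0.6498, -1.108 ],
       [ 0.    ,  0.    ,  0.    ,  1.    ]])}
{'fx': 531.7888826755859, 'fy': 531.7888826755859, 'cx': 314.3999662626679, 'cy': 245.50521492429925, 'dist': array([-0.0169,  0.    ,  0.    ,  0.    ,  0.    ]), 'extrinsics': array([[ 0.0075, -1.    ,  0.0056,  0.008 ],
       [ 0.9891,  0.0082,  0.1469, -0.5346],
       [-0.147 ,  0.0045,  0.9891, -1.3428],
       [ 0.    ,  0.    ,  0.    ,  1.    ]])}
{'clock': 0.1, 'joint_pos': array([ 82.1112,  20.5873,   0.64  ,  -0.018 , -70.1354, -16.507 ]), 'qvel': array([-0.075 , -0.0992,  0.0719,  0.1418, -0.007 , -0.0097]), 'tau': array([ -0.0005, -58.4163,  29.3755,   7.0157,   0.0102,  -0.    ]), 'tool_pos': array([0.2786, 0.6143, 0.2257]), 'orientation': array([179.916 ,  -0.0072, -24.4019]), 'force': array([-0.4191,  0.9034, -1.0074]), 'moment': array([ 0.033 , -0.0146,  0.0183]), 'gripper_force': 0.0, 'opening': 0.0879286152934056} 0.0188
```

View pics/side0.png

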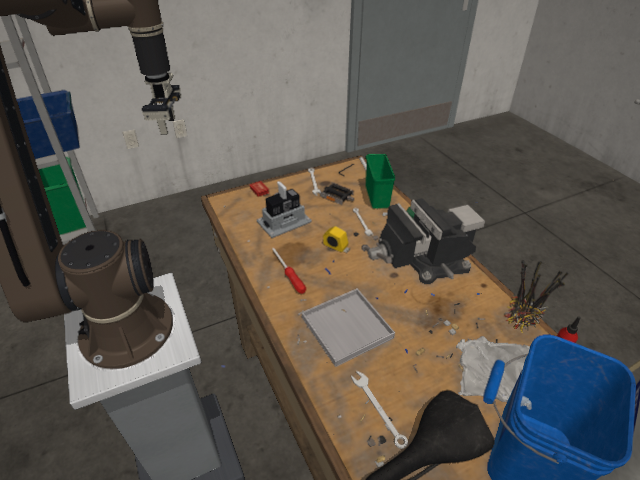

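View pics/top0.png

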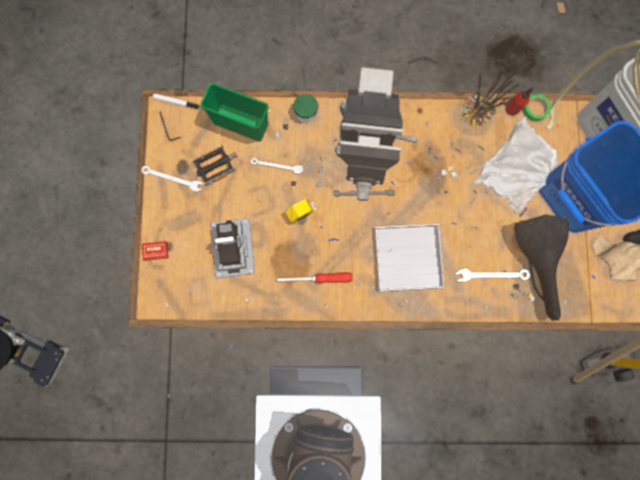

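The side view shows the dock at about (285,213) with the plate up at (283,190), and the tray at (348,325). In the top view the dock is at (233,248), the plate's edge at (228,240) and the tray at (408,257). I'll enlarge the dock in both views.

```bash
cat > h.py <<'E'
import cv2, numpy as np
from plant import sensors, viewer
np.set_printoptions(precision=4,suppress=True)
def ray(n,uv):
    p=viewer.camera_params(n);K=np.array([[p['fx'],0,p['cx']],[0,p['fy'],p['cy']],[0,0,1]])
    x,y=cv2.undistortPoints(np.array([[uv]],float),K,p['dist'])[0,0]
    E=p['extrinsics'];R=E[:3,:3];return -R.T@E[:3,3],R.T@np.array([x,-y,-1])
def onz(n,uv,z):
    o,d=ray(n,uv);return o+d*(z-o[2])/d[2]
def two(a,b):
    (o1,d1),(o2,d2)=ray("side",a),ray("top",b)
    s=np.linalg.lstsq(np.c_[d1,-d2],o2-o1,rcond=None)[0]
    p,q=o1+s[0]*d1,o2+s[1]*d2;return (p+q)/2,np.linalg.norm(p-q)
def crop(img,c,w,h,f):
    x,y=c[0]-w//2,c[1]-h//2
    return cv2.resize(img[y:y+h,x:x+w],None,fx=f,fy=f,interpolation=cv2.INTER_CUBIC),(x,y)
E
python3 - <<'E'
from h import *
s=cv2.imread("pics/side0.png");t=cv2.imread("pics/top0.png")
a,oa=crop(s,(285,208),66,60,6);b,ob=crop(t,(232,248),66,60,6)
print(oa,ob);cv2.imwrite("pics/z0.png",np.hstack([a,b]))
# tray corners rough, dock flange by mask in the top view
hsv=cv2.cvtColor(t,cv2.COLOR_BGR2HSV);m=(hsv[...,1]<60).astype(np.uint8)*255
for nm,(x0,y0,x1,y1),z in(("dock",(200,205,265,290),.01),("tray",(365,215,450,300),.022)):
    mm=np.zeros_like(m);mm[y0:y1,x0:x1]=m[y0:y1,x0:x1]
    c=max(cv2.findContours(mm,0,2)[0],key=cv2.contourArea)
    r=cv2.minAreaRect(c);B=cv2.boxPoints(r)
    P=np.array([onz("top",q,z) for q in B]);print(nm,r,'\n',P,P.mean(0),[np.linalg.norm(P[i]-P[i-1]) for i in range(2)])
    e=P[1]-P[0];print(np.degrees(np.arctan2(e[1],e[0])))
E
```

```text
(252, 178) (199, 218)
dock ((232.13821411132812, 247.70114135742188), (56.31660461425781, 39.298370361328125), 84.5596694946289) 
 [[0.6014 0.2918 0.01  ]
 [0.6124 0.1875 0.01  ]
 [0.4621 0.1696 0.01  ]
 [0.4514 0.2723 0.01  ]] [0.5318 0.2303 0.01  ] [np.float64(0.1512101951227748), np.float64(0.10484904168954458)]
-83.96978261965299
tray ((408.5568542480469, 256.94659423828125), (65.76172637939453, 66.52037048339844), 86.56636810302734) 
 [[ 0.5904 -0.1437  0.022 ]
 [ 0.6027 -0.3204  0.022 ]
 [ 0.4285 -0.326   0.022 ]
 [ 0.4169 -0.1525  0.022 ]] [ 0.5096 -0.2357  0.022 ] [np.float64(0.17373793613967164), np.float64(0.17710902692178634)]
-86.01627736123665
```

View pics/z0.png

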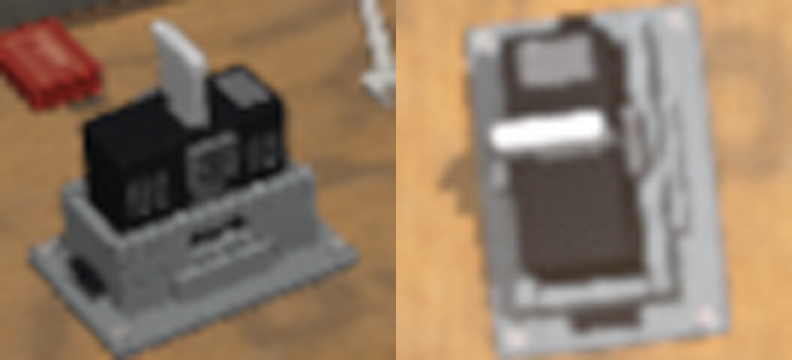

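```bash
cat >> h.py <<'E'
from scipy.spatial.transform import Rotation as Ro
def plan(pos,rpy,ref=None):
    o=sensors.get_obs();p,e=ref or (o['tool_pos'],o['orientation'])
    R=Ro.from_euler('xyz',e,degrees=True);T=Ro.from_euler('xyz',rpy,degrees=True)
    print('shift',R.inv().apply(np.array(pos)-p),'turn',(R.inv()*T).as_rotvec(degrees=True))
E
python3 - <<'E'
from h import *
t=cv2.imread("pics/top0.png");g=t.min(2);m=np.zeros_like(g);m[228:252,212:237]=(g[228:252,212:237]>170)*255
c=max(cv2.findContours(m,0,2)[0],key=cv2.contourArea);r=cv2.minAreaRect(c);print(r)
B=cv2.boxPoints(r);P=np.array([onz("top",q,.146) for q in B]);print(P,P.mean(0))
print(two((252+178/6,178+40/6),r[0]))
for q in ((252+158/6,178+25/6),(252+200/6,178+63/6)): print(onz("side",q,.146))
plan([.536,.232,.2],[180,0,-83.6],([.279,.615,.227],[180,0,-24.4]))
E
```

```text
((224.00003051757812, 239.50003051757812), (4.713319778442383, 18.23310661315918), 82.87498474121094)
[[0.5342 0.2522 0.146 ]
 [0.5401 0.209  0.146 ]
 [0.5287 0.2072 0.146 ]
 [0.5229 0.2504 0.146 ]] [0.5315 0.2297 0.146 ]
(array([0.5312, 0.2296, 0.1468]), np.float64(0.00033023708126065423))
[0.5275 0.2482 0.146 ]
[0.5335 0.2066 0.146 ]
shift [0.3923 0.2426 0.027 ] turn [ 0.  -0.  59.2]
```

```bash
python3 - <<'E'
from h import *
plan([.5315,.230,.2],[180,0,-83],([.279,.615,.227],[180,0,-24.4]))
E
```

```text
shift [0.389  0.2463 0.027 ] turn [ 0.  -0.  58.6]
```

```bash
python3 -m pendant '[[1,[0.389,0.246,0.027],[0,0,58.6]],[1,[0.389,0.246,0.027],[0,0,58.6]],[1,[0.389,0.246,0.027],[0,0,58.6]],[1,[0.389,0.246,0.027],[0,0,58.6]],[1,[0.389,0.246,0.027],[0,0,58.6]],[1,[0.389,0.246,0.027],[0,0,58.6]],[1,[0.389,0.246,0.027],[0,0,58.6]],[1,[0.389,0.246,0.027],[0,0,58.6]],[1,[0.389,0.246,0.027],[0,0,58.6]],[1,[0.389,0.246,0.027],[0,0,58.6]]]'
```

```text
clock: 0.93
tool_pos: [0.5077, 0.2651, 0.202]
orientation: [180.0, 0.0, -83.1]
force: [0.7, 1.1, 0.9]
opening: 0.0877
gripper_force: 0.0
```

```bash
python3 -m pendant '[[1,[0,0,0],[0,0,0]],[1,[0,0,0],[0,0,0]],[1,[0,0,0],[0,0,0]]]'; python3 - <<'E'
from h import *
plan([.5315,.230,.121],[180,0,-83])
E
```

```text
clock: 1.18
tool_pos: [0.5072, 0.2667, 0.2019]
orientation: [180.0, -0.0, -83.1]
force: [-0.6, 0.4, 0.2]
opening: 0.0878
gripper_force: 0.0
shift [ 0.0394 -0.0198  0.0809] turn [ 0.0233 -0.0048 -0.0658]
```

```bash
python3 -m pendant '[[1,[0.0395,-0.02,0],[0,0,0]],[1,[0.0395,-0.02,0],[0,0,0]],[1,[0.0395,-0.02,0.03],[0,0,0]],[1,[0.0395,-0.02,0.06],[0,0,0]],[1,[0.0395,-0.02,0.081],[0,0,0]],[1,[0.0395,-0.02,0.081],[0,0,0]],[1,[0.0395,-0.02,0.081],[0,0,0]]]'; python3 - <<'E'
from h import *
s=viewer.snapshot("side")[:,:,::-1];t=viewer.snapshot("top")[:,:,::-1]
a,oa=crop(s,(285,190),66,60,6);b,ob=crop(t,(228,240),66,60,6);print(oa,ob)
cv2.imwrite("pics/z1.png",np.hstack([a,b]))
E
```

```text
clock: 1.77
tool_pos: [0.531, 0.2311, 0.1207]
orientation: [179.9, -0.1, -82.9]
force: [-0.1, 0.9, 1.3]
opening: 0.0877
gripper_force: 0.0
(252, 160) (195, 210)
```

View pics/z1.png

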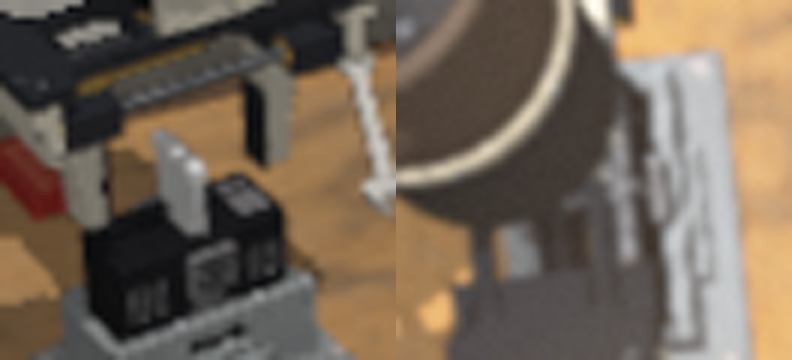

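The side view shows the plate's head (crop 180,180) between the two fingers (90,180 and 265,115), which are clear of the cassette. Closing the gripper on it.

```bash
python3 -m pendant '[[-0.9,[0,0,0],[0,0,0]],[-0.9,[0,0,0],[0,0,0]],[-0.9,[0,0,0],[0,0,0]],[-0.9,[0,0,0],[0,0,0]],[-0.9,[0,0,0],[0,0,0]],[-0.9,[0,0,0],[0,0,0]],[-0.9,[0,0,0],[0,0,0]],[-0.9,[0,0,0],[0,0,0]]]'
```

```text
clock: 2.53
tool_pos: [0.5318, 0.2302, 0.1212]
orientation: [180.0, -0.0, -83.0]
force: [1.2, 0.2, 0.2]
opening: 0.0396
gripper_force: 0.0
```

```bash
python3 -m pendant '[[-0.9,[0,0,0],[0,0,0]],[-0.9,[0,0,0],[0,0,0]],[-0.9,[0,0,0],[0,0,0]],[-0.9,[0,0,0],[0,0,0]],[-0.9,[0,0,0],[0,0,0]],[-0.9,[0,0,0],[0,0,0]],[-0.9,[0,0,0],[0,0,0]]]'
```

```text
clock: 3.12
tool_pos: [0.5318, 0.2303, 0.1211]
orientation: [180.0, -0.0, -83.0]
force: [-0.1, -0.0, 0.9]
opening: 0.0097
gripper_force: 30.0
```

```bash
python3 -m pendant '[[-0.9,[0,0,-0.01],[0,0,0]],[-0.9,[0,0,-0.02],[0,0,0]],[-0.9,[0,0,-0.03],[0,0,0]],[-0.9,[0,0,-0.04],[0,0,0]],[-0.9,[0,0,-0.055],[0,0,0]],[-0.9,[0,0,-0.075],[0,0,0]],[-0.9,[0,0,-0.1],[0,0,0]],[-0.9,[0,0,-0.11],[0,0,0]],[-0.9,[0,0,-0.11],[0,0,0]]]'; python3 - <<'E'
from h import *
# tilt options; foot 109 mm beyond grasp -> 71 mm beyond TCP along tool z (90-19)
for tilt in (45,-45):
    R=Ro.from_euler('xyz',[180,0,-83],degrees=True)*Ro.from_rotvec([tilt,0,0],degrees=True)
    print(tilt,R.as_euler('xyz',degrees=True),'z',R.as_matrix()[:,2])
s=viewer.snapshot("side")[:,:,::-1];a,oa=crop(s,(285,180),100,90,6);cv2.imwrite("pics/z2.png",a)
E
```

```text
clock: 3.87
tool_pos: [0.5332, 0.2311, 0.2352]
orientation: [-179.7, 0.2, -83.0]
force: [0.5, 1.1, -0.7]
opening: 0.0096
gripper_force: 30.0
45 [-135.    0.  -83.] z [ 0.7018  0.0862 -0.7071]
-45 [135.   0. -83.] z [-0.7018 -0.0862 -0.7071]
```

View pics/z2.png

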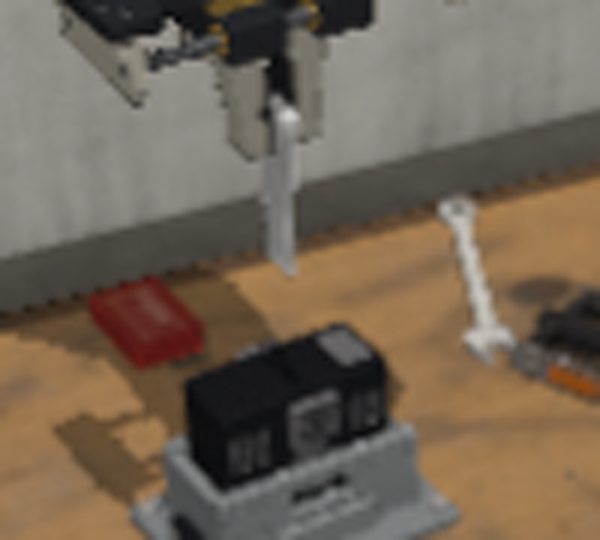

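The plate hangs clear at crop (283,180), and the cassette is still in the dock. Next is the transfer to the tray, with the tool tilted so the plate lies down in a known direction.

```bash
python3 - <<'E'
from h import *
R=Ro.from_euler('xyz',[180,0,-83],degrees=True)*Ro.from_rotvec([40,0,0],degrees=True)
z=R.as_matrix()[:,2]; e=R.as_euler('xyz',degrees=True)
tcp=np.array([.555,-.238,.007])-.071*z;print(tcp,e)
plan(tcp+[0,0,.1],e,([.5315,.230,.2315],[180,0,-83]))
E
```

```text
[ 0.5097 -0.2436  0.0614] [-140.    0.  -83.]
shift [0.4674 0.0793 0.0701] turn [40. -0. -0.]
```

```bash
python3 -m pendant '[[-0.9,[0.467,0.079,0.07],[0,0,0]],[-0.9,[0.467,0.079,0.07],[0,0,0]],[-0.9,[0.467,0.079,0.07],[0,0,0]],[-0.9,[0.467,0.079,0.07],[0,0,0]],[-0.9,[0.467,0.079,0.07],[40,0,0]],[-0.9,[0.467,0.079,0.07],[40,0,0]],[-0.9,[0.467,0.079,0.07],[40,0,0]],[-0.9,[0.467,0.079,0.07],[40,0,0]],[-0.9,[0.467,0.079,0.07],[40,0,0]],[-0.9,[0.467,0.079,0.07],[40,0,0]]]'; python3 -m pendant '[[-0.9,[0,0,0],[0,0,0]],[-0.9,[0,0,0],[0,0,0]],[-0.9,[0,0,0],[0,0,0]]]'
python3 - <<'E'
from h import *
plan([.51,-.2436,.1],[-140,0,-83])
E
```

```text
clock: 4.75
tool_pos: [0.5078, -0.1388, 0.1711]
orientation: [-145.6, 0.7, -82.8]
force: [-0.4, -1.6, -0.3]
opening: 0.0094
gripper_force: 30.0
clock: 5.0
tool_pos: [0.5133, -0.1365, 0.1743]
orientation: [-145.6, 0.7, -82.8]
force: [-0.1, 0.7, 0.1]
opening: 0.0095
gripper_force: 30.0
shift [0.1067 0.055  0.0508] turn [ 5.649   0.7096 -0.2309]
```

```bash
python3 -m pendant '[[-0.9,[0.107,0.055,0.051],[5.6,0.7,-0.2]],[-0.9,[0.107,0.055,0.051],[5.6,0.7,-0.2]],[-0.9,[0.107,0.055,0.051],[5.6,0.7,-0.2]],[-0.9,[0.107,0.055,0.051],[5.6,0.7,-0.2]],[-0.9,[0.107,0.055,0.051],[5.6,0.7,-0.2]],[-0.9,[0.107,0.055,0.051],[5.6,0.7,-0.2]],[-0.9,[0.107,0.055,0.051],[5.6,0.7,-0.2]]]'
python3 - <<'E'
from h import *
plan([.51,-.2436,.0625],[-140,0,-83])
s=viewer.snapshot("side")[:,:,::-1];a,oa=crop(s,(345,300),140,120,5);cv2.imwrite("pics/z3.png",a)
E
```

```text
clock: 5.58
tool_pos: [0.5111, -0.2449, 0.0982]
orientation: [-140.1, 0.0, -82.9]
force: [-0.2, -1.8, -0.1]
opening: 0.0094
gripper_force: 30.0
shift [-0.0015  0.0236  0.0267] turn [0.0537 0.1055 0.0717]
```

View pics/z3.png

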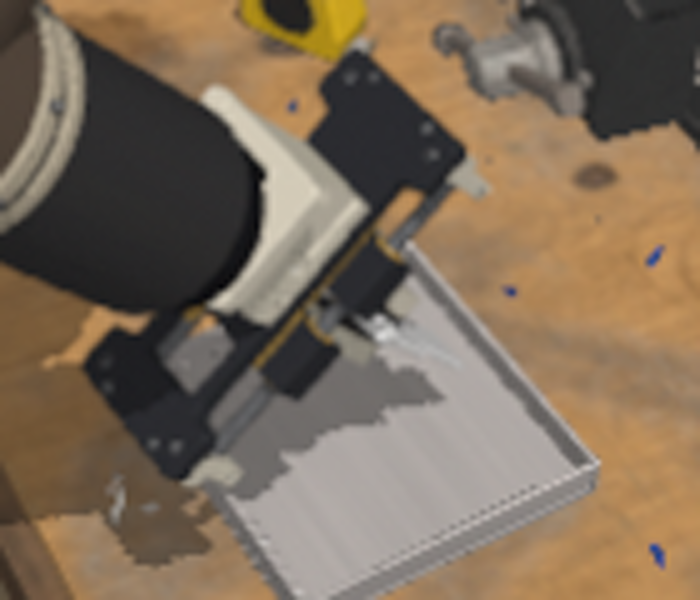

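The plate points into the tray, with its foot at about crop (455,365), inside the walls. Lowering it.

```bash
python3 -m pendant '[[-0.9,[-0.001,0.008,0.009],[0,0,0]],[-0.9,[-0.001,0.016,0.018],[0,0,0]],[-0.9,[-0.001,0.022,0.025],[0,0,0]],[-0.9,[-0.001,0.024,0.027],[0,0,0]],[-0.9,[-0.001,0.024,0.027],[0,0,0]],[-0.9,[-0.001,0.024,0.027],[0,0,0]]]'
```

```text
clock: 6.13
tool_pos: [0.5092, -0.2422, 0.0638]
orientation: [-140.1, 0.0, -82.9]
force: [-1.1, 0.6, -0.7]
opening: 0.0097
gripper_force: 30.0
```

```bash
python3 -m pendant '[[-0.5,[0,0,0],[0,0,0]],[-0.5,[0,0,0],[0,0,0]],[-0.5,[0,0,0],[0,0,0]],[-0.5,[0,0,0],[0,0,0]],[-0.5,[0,0,0],[0,0,0]],[-0.5,[0,0,-0.01],[0,0,0]],[-0.5,[0,0,-0.02],[0,0,0]],[-0.5,[0,0,-0.035],[0,0,0]],[-0.5,[0,0,-0.06],[0,0,0]],[-0.5,[0,0,-0.1],[0,0,0]]]';  python3 -m pendant '[[-0.5,[0,0,-0.04],[0,0,0]],[-0.5,[0,0,-0.08],[0,0,0]],[-0.5,[0,0,-0.08],[0,0,0]]]'
python3 - <<'E'
from h import *
s=viewer.snapshot("side")[:,:,::-1];t=viewer.snapshot("top")[:,:,::-1]
a,oa=crop(s,(350,318),100,120,4);b,ob=crop(t,(400,257),100,120,4);print(oa,ob)
cv2.imwrite("pics/z4.png",np.hstack([a,b])); print(sensors.get_obs()['tool_pos'])
plan([.5318,.2305,.22],[180,0,7])
E
```

```text
clock: 6.97
tool_pos: [0.4441, -0.2504, 0.1395]
orientation: [-140.2, 0.2, -83.0]
force: [0.9, 0.2, 0.5]
opening: 0.0216
gripper_force: 0.0
clock: 7.22
tool_pos: [0.3921, -0.2588, 0.2089]
orientation: [-139.7, -0.5, -83.0]
force: [0.7, 0.1, 0.0]
opening: 0.0217
gripper_force: 0.0
(300, 258) (350, 197)
[ 0.3936 -0.2576  0.2045]
shift [-0.4676 -0.1612  0.1136] turn [-31.2942 -31.6268 -85.9077]
```

View pics/z4.png

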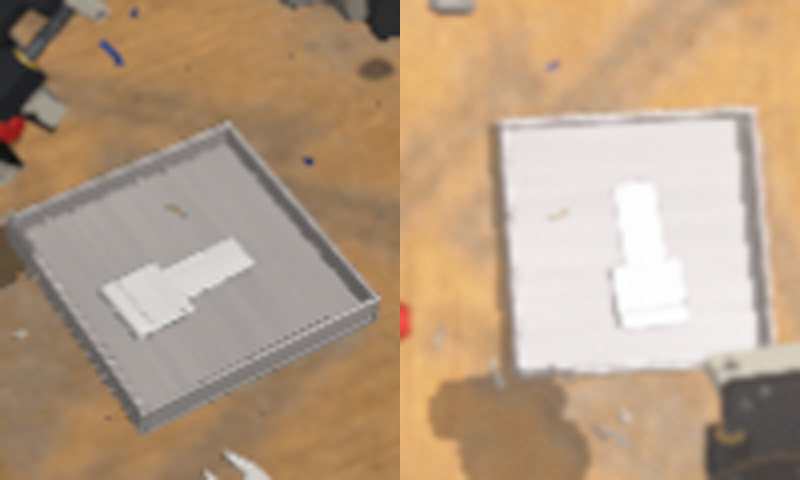

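The plate lies flat in the tray, side-view crop (175,290) and top-view crop (650,255). Going back to the cassette with a quarter turn.

```bash
python3 -m pendant '[[1,[-0.468,-0.161,0.114],[-31.3,-31.6,-85.9]],[1,[-0.468,-0.161,0.114],[-31.3,-31.6,-85.9]],[1,[-0.468,-0.161,0.114],[-31.3,-31.6,-85.9]],[1,[-0.468,-0.161,0.114],[-31.3,-31.6,-85.9]],[1,[-0.468,-0.161,0.114],[-31.3,-31.6,-85.9]],[1,[-0.468,-0.161,0.114],[-31.3,-31.6,-85.9]],[1,[-0.468,-0.161,0.114],[-31.3,-31.6,-85.9]],[1,[-0.468,-0.161,0.114],[-31.3,-31.6,-85.9]],[1,[-0.468,-0.161,0.114],[-31.3,-31.6,-85.9]],[1,[-0.468,-0.161,0.114],[-31.3,-31.6,-85.9]]]';  python3 -m pendant '[[1,[0,0,0],[0,0,0]],[1,[0,0,0],[0,0,0]]]'
python3 - <<'E'
from h import *
plan([.5318,.2305,.2],[180,0,7])
E
```

```text
clock: 8.15
tool_pos: [0.4951, 0.1061, 0.2126]
orientation: [-167.5, -7.0, -22.2]
force: [0.9, -1.5, -0.3]
opening: 0.0831
gripper_force: 0.0
clock: 8.32
tool_pos: [0.4961, 0.1064, 0.2113]
orientation: [-167.5, -6.9, -22.3]
force: [-0.8, -0.4, -0.3]
opening: 0.0873
gripper_force: 0.0
shift [-0.0153 -0.1232  0.0371] turn [-10.4402  -9.8856 -28.4207]
```

```bash
python3 -m pendant '[[1,[-0.015,-0.123,0.037],[-10.4,-9.9,-28.4]],[1,[-0.015,-0.123,0.037],[-10.4,-9.9,-28.4]],[1,[-0.015,-0.123,0.037],[-10.4,-9.9,-28.4]],[1,[-0.015,-0.123,0.037],[-10.4,-9.9,-28.4]],[1,[-0.015,-0.123,0.037],[-10.4,-9.9,-28.4]],[1,[-0.015,-0.123,0.037],[-10.4,-9.9,-28.4]],[1,[-0.015,-0.123,0.037],[-10.4,-9.9,-28.4]],[1,[-0.015,-0.123,0.037],[-10.4,-9.9,-28.4]]]'
python3 - <<'E'
from h import *
plan([.5318,.2305,.068],[180,0,6.8])
E
```

```text
clock: 8.98
tool_pos: [0.5316, 0.2261, 0.2018]
orientation: [-179.8, -0.2, 6.6]
force: [-0.2, -0.3, -0.3]
opening: 0.0875
gripper_force: 0.0
shift [ 0.0002 -0.004   0.1338] turn [-0.1599 -0.1843 -0.2478]
```

```bash
python3 -m pendant '[[1,[0,-0.003,0.04],[0,0,0]],[1,[0,-0.003,0.08],[0,0,0]],[1,[0,-0.003,0.092],[0,0,0]],[1,[0,-0.003,0.092],[0,0,0]],[1,[0,-0.003,0.092],[0,0,0]]]'
python3 - <<'E'
from h import *
plan([.5318,.2305,.068],[180,0,6.8])
s=viewer.snapshot("side")[:,:,::-1]
a,oa=crop(s,(285,205),80,70,8);print(oa);cv2.imwrite("pics/z5.png",a)
E
```

```text
clock: 9.4
tool_pos: [0.532, 0.2295, 0.1108]
orientation: [-179.9, -0.2, 6.6]
force: [0.7, 0.4, 1.6]
opening: 0.087
gripper_force: 0.0
shift [-0.0003 -0.0009  0.0428] turn [-0.1291 -0.2119 -0.1531]
(245, 170)
```

View pics/z5.png

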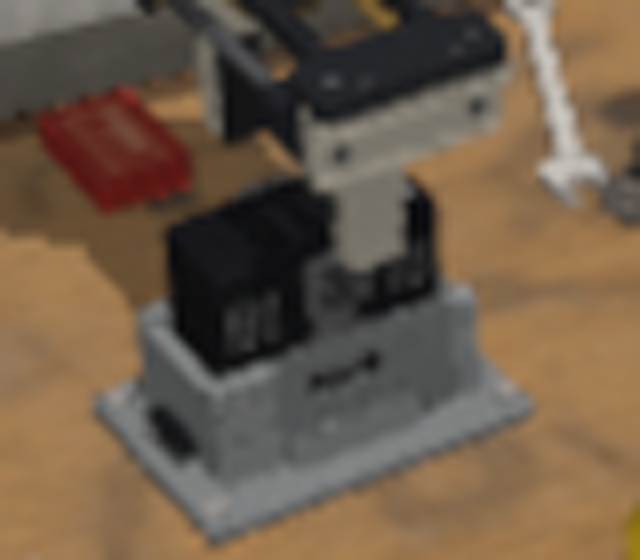

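```bash
python3 - <<'E'
from h import *
R=Ro.from_euler('z',6.8,degrees=True)
def rel(q,z): return R.inv().apply(onz("side",q,z)-[.5318,.2303,0])
f=lambda u,v:(245+u/8,170+v/8)
print('paddle L top,R top (z .099)',rel(f(308,262),.099),rel(f(362,245),.099))
print('paddle ctr',rel(f(337,290),.086))
print('finger tip L,R',rel(f(335,262),.111),rel(f(402,245),.111))
E
```

```text
paddle L top,R top (z .099) [-0.0119 -0.0266  0.099 ] [ 0.0111 -0.0282  0.099 ]
paddle ctr [-0.0033 -0.0327  0.086 ]
finger tip L,R [-0.0109 -0.0469  0.111 ] [ 0.0159 -0.0512  0.111 ]
```

The near finger tip at crop (370,262) comes down over the ribbed paddle at (336,285), and they line up to about 2 mm. Descending, then pinching.

```bash
python3 -m pendant '[[1,[-0.0015,-0.001,0.015],[0,0,0]],[1,[-0.0015,-0.001,0.03],[0,0,0]],[1,[-0.0015,-0.001,0.043],[0,0,0]],[1,[-0.0015,-0.001,0.043],[0,0,0]],[0.3,[-0.0015,-0.001,0.043],[0,0,0]],[0.3,[-0.0015,-0.001,0.043],[0,0,0]],[0.3,[-0.0015,-0.001,0.043],[0,0,0]],[0.3,[-0.0015,-0.001,0.043],[0,0,0]],[-0.2,[-0.0015,-0.001,0.043],[0,0,0]],[-0.2,[-0.0015,-0.001,0.043],[0,0,0]]]'; python3 -m pendant '[[-0.2,[0,0,0],[0,0,0]],[-0.2,[0,0,0],[0,0,0]],[-0.2,[0,0,0],[0,0,0]],[-0.2,[0,0,0],[0,0,0]],[-0.2,[0,0,0],[0,0,0]],[-0.2,[0,0,0],[0,0,0]]]'
```

```text
clock: 10.28
tool_pos: [0.5311, 0.2316, 0.0682]
orientation: [-179.8, -0.3, 6.8]
force: [-2.2, -0.6, 7.0]
opening: 0.0533
gripper_force: 4.8
clock: 10.78
tool_pos: [0.5312, 0.2311, 0.0684]
orientation: [-179.9, -0.3, 6.8]
force: [-0.8, -4.2, 8.5]
opening: 0.0473
gripper_force: 30.0
```

```bash
python3 -m pendant '[[-0.2,[0,0,-0.003],[0,0,0]],[-0.2,[0,0,-0.006],[0,0,0]],[-0.2,[0,0,-0.01],[0,0,0]],[-0.2,[0,0,-0.015],[0,0,0]],[-0.2,[0,0,-0.02],[0,0,0]],[-0.2,[0,0,-0.02],[0,0,0]]]'
python3 - <<'E'
from h import *
print(sensors.get_obs())
s=viewer.snapshot("side")[:,:,::-1]
a,oa=crop(s,(285,200),80,70,8);print(oa);cv2.imwrite("pics/z6.png",a)
E
```

```text
clock: 11.28
tool_pos: [0.531, 0.2318, 0.0884]
orientation: [-179.8, -0.3, 6.8]
force: [-0.6, 0.4, -4.7]
opening: 0.0471
gripper_force: 30.0
{'clock': 11.2833, 'joint_pos': array([ 42.9247,  18.7171, -21.969 ,   0.0204, -48.9945,  53.8296]), 'qvel': array([ 0.033 ,  0.4257, -0.6185, -0.0924,  1.2742, -0.0182]), 'tau': array([ -0.0887, -51.8026,  24.5598,   5.9792,  -0.2188,   0.0004]), 'tool_pos': array([0.531 , 0.2318, 0.0884]), 'orientation': array([-179.824 ,   -0.267 ,    6.7673]), 'force': array([-0.6246,  0.3635, -4.7099]), 'moment': array([-0.0048, -0.0283,  0.0257]), 'gripper_force': 29.96490776538849, 'opening': 0.04705917480247838}
(245, 165)
```

View pics/z6.png

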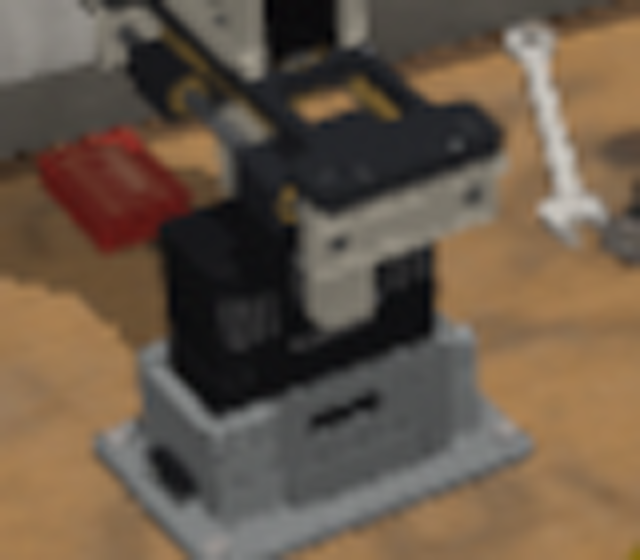

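The cassette is coming up: more of its black side shows above the dock wall near crop (300,370), and the 4.7 N force matches its weight. Lifting it the rest of the way.

```bash
python3 -m pendant '[[-0.2,[0,0,-0.01],[0,0,0]],[-0.2,[0,0,-0.02],[0,0,0]],[-0.2,[0,0,-0.035],[0,0,0]],[-0.2,[0,0,-0.05],[0,0,0]],[-0.2,[0,0,-0.065],[0,0,0]],[-0.2,[0,0,-0.075],[0,0,0]],[-0.2,[0,0,-0.08],[0,0,0]],[-0.2,[0,0,-0.08],[0,0,0]],[-0.2,[0,0,-0.08],[0,0,0]]]'; python3 -m pendant '[[-0.2,[0,0,0],[0,0,0]],[-0.2,[0,0,0],[0,0,0]],[-0.2,[0,0,0],[0,0,0]],[-0.2,[0,0,0],[0,0,0]],[-0.2,[0,0,0],[0,0,0]],[-0.2,[0,0,0],[0,0,0]]]'
python3 - <<'E'
from h import *
s=viewer.snapshot("side")[:,:,::-1]
a,oa=crop(s,(305,240),200,180,4);print(oa);cv2.imwrite("pics/z7.png",a)
E
```

```text
clock: 12.08
tool_pos: [0.53, 0.2311, 0.167]
orientation: [-179.9, -0.2, 6.7]
force: [-0.7, 0.2, -4.7]
opening: 0.047
gripper_force: 30.0
clock: 12.58
tool_pos: [0.5303, 0.2311, 0.167]
orientation: [-179.9, -0.2, 6.7]
force: [-0.1, 0.3, -3.8]
opening: 0.0472
gripper_force: 30.0
(205, 150)
```

View pics/z7.png

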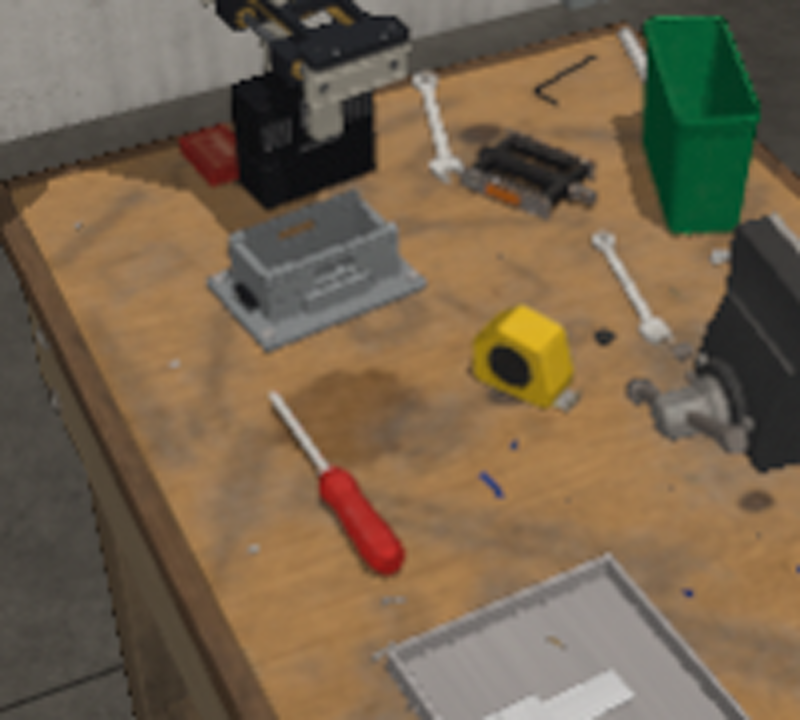

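The cassette hangs upright at crop (305,140), clear of the empty dock. The plate is in the tray and the other things haven't moved. Handing in.

```bash
python3 -c "
from plant import workorder
print(workorder.close_job())"
```

```text
the job is handed in; nothing more can be done
None
```

The job is handed in at about 12.6 s: the lock plate lies flat in the steel tray, and the gripper holds the cassette upright by its pinched catches about 10 cm above where it sat, with the other loose things in view not moved.

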